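Tuck the mailer shut

TASK

The cardboard mailer with the repaired lock in it is ready to go out: press the tongue on the edge of its open lid inward as far as it folds, fold the lid over, and press the lid's front edge down so that the tongue tucks in beneath the front lip and the lid stays shut by itself. Only push with the fingertips: the mailer stays standing on the bench about where it is, neither lifted nor tipped, and the other things on the bench stay where they are.

Things in the scene. Friction and masses are not known exactly. Their poses are not given: they have to be found in the camera images.
- mailer: brown cardboard mailer, 126 mm deep (x), 150 wide (y), 57 high to the rim, about 1.1 kg with the lock packed in it; loose, left or right of the vice. Origin at bench level in mid-width, 66 mm behind the front outer face and 60 mm before the back one. x points from the front wall to the hinged back wall, z up. Two dust flaps are already folded in at the sides, level with the rim.
- lid (a joint): angle of the lid, rad: 0 = shut (level, its top 60 mm above the bench), 1.57 = upright, 1.9 = stop, leaning back. A 3 mm board 150 mm wide, 106 mm from hinge to crease. Its hinge is springy: open it stays where it is left, but let go near shut it rises to about 0.3 rad unless the tongue is tucked (then it settles at 0.02 to 0.06). Closing takes 1 to 2.5 N at 85 mm from the hinge.
- tongue (a joint): angle of the tongue against the lid, rad: 0 = in one plane with the lid, grows as it folds toward the inside of the mailer, stop at 1.65. Stays as left; 0.4 N square to it at its edge folds it round the crease, the open lid standing still; pressed straight down while steep it can stick. Past 1.5 it enters the slot as the lid shuts; at less it lands on the lip. Tucked it reads 1.05 to 1.25.
- lid_hinge (a point): middle of the lid's hinge line on the rim of the back wall, 58.5 mm above the bench; the hinge line runs along the mailer's y
- crease (a point): middle of the crease between lid and tongue, in mid-thickness of the board, 106 mm from the hinge
- tongue_edge (a point): middle of the tongue's free edge, 24 mm from the crease; the tongue is 130 mm wide, 116 mm at its edge, and 2.5 mm thick
- lip (a point): middle of the inner edge of the lip rolled inward from the front wall, 55 mm above the bench; axes as the mailer's. The lip is 12 mm deep, 4 mm thick, over the whole width. Behind it is a 7 mm slot for the tongue, backed by a sloping inner leaf that guides the tongue's edge forward under the lip.
- parts_carton: open pale carton full of lock cases, 123x151x90 mm, origin at the centre of its underside; leave it alone. It stands on the other side of the vice, over which, 0.64 m ahead of the robot, a narrow mirror hangs down to 345 mm above the bench (keep the wrist in front of it when crossing)
- tin_tray: small rusty red tin tray, 60x90x20 mm, origin at the centre of its underside; leave it alone
- tape_roll: roll of black tape on its side, 58x58x18 mm, origin at the centre of its underside; leave it alone
- loupe: black eye loupe, 36x36x34 mm, origin at the centre of its underside; leave it alone
- brass_padlock: upright brass padlock, 18x50x76 mm, origin at the centre of its underside; leave it alone
- cylinder: bright lock cylinder on its side, 33x63x17 mm, origin at the centre of its underside; leave it alone

How it is judged:
By the outcome, as a careful person would: the job done as asked, in the order asked, and still so for the second after the job is handed in, with the robot touching nothing.
It also fails if it takes over 45 s, if anything falls off the work surface, if the arm or the gripper's body presses on something with over 40 N, if the wrist force passes 120 N, or if a joint passes its speed limit or range.

ROBOT

A 7-joint arm with a two-finger parallel gripper is mounted at the origin on a cart in front of the work surface, level with it; the furniture and walls round the work are solid. World frame = base frame: x ahead of the robot, y to its left, z up, the work surface at z = 0. Lengths are in mm, angles in rad, forces in N, time in s.
With the tool pointing down it reaches from about 425 to 825 mm from the base axis. Payload 3.6 kg.
Tool frame: the origin (TCP) lies at the very end of the fingers, on their centre line; the grasp point (between the pads) lies 19 mm behind it; z points along the fingers, y is the line along which they close (so a half turn about z gives the same grasp; the last joint's range is limited). The gripper opens to 85 mm and grips with 20 to 120 N. Pads are 22 mm wide; open, the fingers measure 114 mm over their backs; the gripper's body (76 mm by 85 mm) begins 54 mm behind the grasp point. The pads swing forward as they close: fully open they stand 13 mm farther back than shut.
Start: joints at [-1.155, 0.615, -0.013, 1.423, 0.008, 1.103, -0.04], TCP at [278.471, 587.296, 231.297] pointing down, gripper open.
Joint ranges: [-3.12, 3.12], [-0.3, 2.06], [-1.34, 1.32], [0.26, 2.42], [-1.36, 4.5], [0.01, 1.98], [-2.84, 2.84]. Speed limits (rad/s): [2.79, 2.79, 3.14, 3.14, 3.14, 3.14, 3.14].

INTERFACE

Orientations are given as a unit quaternion [w, x, y, z].
In Python, from cell import status, cams, workorder, models gives the robot as it stands. The module is installed in compiled form; this text tells all that it offers.
- The arm moves only by the shell command python3 -m jog 'ROWS' [FORCE]. ROWS is text: rows parted by semicolons, each of 7 numbers parted by spaces: the opening, from -1 (shut) to 1 (fully open), so that 0 is half open, then the shift along the tool's x, y, z in cm, then the turn, a rotation vector about the tool's x, y, z in degrees. In form: jaw x y z wx wy wz; .... A call has 1 to 12 rows; each row is the pose to reach, as a shift and turn from the pose commanded when the call began, along the tool's axes at that moment; what a row does not reach only later rows make up. A row lasts 1/8 s, in which the tool goes at most 62.5 mm and 10.7 degrees, less where a joint would pass 70% of its speed; a pose out of reach is approached as far as the arm can. A call with a gripper value outside its range is refused whole. The fingers move at their own pace and stop on an object; FORCE is the grip in N (left out, the last holds). Time passes only in rows, so rows that repeat a pose let the fingers close. It gives the time, the measured TCP pose, the force, the opening and the grip force at its end, in the units of the state.
- status.read_state(): the state, without advancing time (a new reading comes with each control period).
- cams.snapshot(name): name is "scene" or "top" or "wrist"; returns a dict with "color" (384x512x3 uint8, red, green, blue), "depth" (384x512 float32, mm along the optical axis (not along the pixel's ray), 0 where there is no reading), "K" (3x3 intrinsics, pixels), "R" (3x3) and "t" (3): a world point X has camera coordinates R X + t. Camera axes: x right, y down, z forward; pixel columns grow to the right and rows downward; lengths in mm; the calibration is good to about 2 mm. The wrist camera is an equidistant fisheye: a pixel r from the principal point sees the ray r / f radians off the axis. A picture is of the moment at which its call begins.
- workorder.close_job(): hands the job in; it is judged then, once.
Trained networks look in the newest picture that a camera, given by its name, has taken for a name from the list of things; names that differ only in an ending like _2 or _b are one class to them, and where a whole thing is asked for, a point or a joint stands for the part that bears it (a point fixed in the world has none). Each returns a list of dicts, best first, with "conf" (0 to 1); they miss things now and then, are a little off and sometimes report something else, mostly with a low value. They report only what shows in the picture. A call takes as long as a camera call.
- models.trace(camera, label): "mask" (384x512 bool, what is visible of it) and "bbox" ([left, top, right, bottom] in pixels, round what is visible of it).
The state is a dict: "time": time; "joint_pos": joint angles; "joint_velocities": joint speeds; "joint_efforts": joint torques, N m; "tool_pos": TCP position; "eef_rot": TCP orientation; "wrist_force": force on the tool from outside, world axes, zero at the start; "wrist_torque": the same for the moment, N m; "grip_width": finger opening in mm; "grasp_force": force on a finger pad.
Only numpy, scipy, OpenCV 4.12 (cv2) and the standard library are available. Lean on these libraries where they do the work, as an engineer would, in place of code of your own. Each camera call takes 0.05 s, during which the arm holds its last target. There are 200 camera calls.

## Working session

There is one attempt and no reset: what is moved stays moved. The work goes in short steps, Python scripts to look and compute and a shell command to move; the robot and the scene stay as the last step left them, time stands still between calls to the robot, and variables do not carry over. Pictures are saved under pics/ and viewed, at most 10 in all, crops included, and the job is handed in when it is done.

```bash
mkdir -p pics; cat > h.py <<'E'
import numpy as np, cv2
from cell import status, cams, models
def pts(s,mask=None):
    d=s["depth"]; K=s["K"]; v,u=np.nonzero((d>0) if mask is None else (mask&(d>0)))
    z=d[v,u]; c=np.stack([(u-K[0,2])/K[0,0]*z,(v-K[1,2])/K[1,1]*z,z],1)
    return (c-s["t"])@s["R"]
E
python3 - <<'E'
from h import *
st=status.read_state(); print(st["time"],st["tool_pos"],st["eef_rot"],st["grip_width"],st["wrist_force"])
ims=[]
for n in ("scene","top"):
    s=cams.snapshot(n); np.savez(n+".npz",**s); ims.append(s["color"])
    for l in ("mailer","lid","tongue","lip","parts_carton","tin_tray","tape_roll","loupe","brass_padlock","cylinder"):
        for r in models.trace(n,l)[:1]:
            p=pts(s,r["mask"]); 
            if len(p): print(n,l,round(r["conf"],2),r["bbox"],np.percentile(p,[3,50,97],axis=0).round().tolist())
            np.save(f"{n}_{l}.npy",r["mask"])
im=np.hstack(ims); im=cv2.resize(im,(800,300),interpolation=cv2.INTER_AREA)
cv2.imwrite("pics/a.png",im[:,:,::-1])
E
```

```text
0.0 [278.14165889 586.59817962 230.10420371] [-2.69908963e-04  2.19538025e-01  9.75603024e-01 -1.31214854e-03] 85.58585376987712 [-0.42183957  0.06814587 -0.17502591]
scene mailer 0.88 [295.6, 142.1, 397.4, 267.1] [[367.0, -303.0, 7.0], [490.0, -232.0, 57.0], [500.0, -159.0, 176.0]]
scene lid 0.73 [314.2, 139.0, 396.7, 211.3] [[489.0, -297.0, 63.0], [495.0, -229.0, 122.0], [501.0, -157.0, 182.0]]
scene tongue 0.69 [325.8, 138.6, 392.6, 162.9] [[488.0, -286.0, 79.0], [494.0, -227.0, 175.0], [776.0, -165.0, 186.0]]
scene lip 0.59 [290.4, 142.0, 397.1, 271.6] [[367.0, -303.0, 4.0], [489.0, -231.0, 57.0], [500.0, -159.0, 176.0]]
scene parts_carton 0.85 [127.7, 154.6, 212.2, 208.8] [[377.0, 100.0, 4.0], [414.0, 162.0, 48.0], [509.0, 251.0, 86.0]]
scene tin_tray 0.79 [222.0, 210.5, 270.5, 242.2] [[351.0, -92.0, -0.0], [395.0, -44.0, 8.0], [421.0, 1.0, 20.0]]
scene tape_roll 0.85 [194.6, 213.4, 226.8, 233.0] [[336.0, 0.0, 1.0], [356.0, 25.0, 14.0], [388.0, 49.0, 19.0]]
scene loupe 0.78 [218.7, 195.4, 235.8, 215.8] [[410.0, 7.0, 6.0], [417.0, 19.0, 23.0], [438.0, 32.0, 34.0]]
scene brass_pad
[... 653 characters left out ...]
[499.0, -154.0, 175.0]]
top parts_carton 0.87 [102.7, 167.2, 189.2, 238.9] [[386.0, 107.0, 1.0], [445.0, 182.0, 50.0], [511.0, 258.0, 89.0]]
top tin_tray 0.97 [234.2, 210.9, 282.8, 247.7] [[358.0, -88.0, -2.0], [388.0, -46.0, 1.0], [418.0, -4.0, 19.0]]
top tape_roll 0.7 [102.1, 168.6, 191.7, 237.6] [[386.0, 106.0, 1.0], [445.0, 182.0, 50.0], [511.0, 258.0, 89.0]]
top loupe 0.55 [216.5, 205.4, 233.5, 220.7] [[413.0, 7.0, 3.0], [426.0, 21.0, 29.0], [440.0, 36.0, 34.0]]
top brass_padlock 0.63 [217.8, 182.9, 242.4, 203.6] [[451.0, -13.0, -1.0], [465.0, 8.0, 41.0], [485.0, 31.0, 75.0]]
top cylinder 0.96 [251.5, 179.4, 281.8, 203.8] [[440.0, -88.0, 5.0], [466.0, -64.0, 12.0], [491.0, -37.0, 18.0]]
```

View pics/a.png

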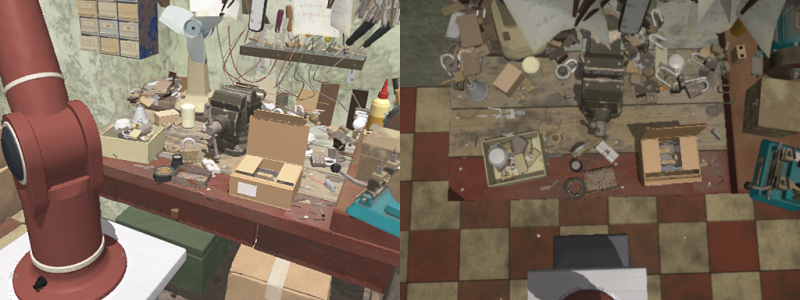

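Scene view: the mailer with its lid upright stands right of the vice, near (270,165). The other items are left of it. Top view: mailer at about (670,155), lid upright along its back edge. Next I'll fit the exact pose and check the clearance behind the lid.

```bash
python3 - <<'E'
from h import *
from scipy.spatial.transform import Rotation as R
A=[]
for n in("scene","top"):
    s=dict(np.load(n+".npz"))
    m=np.load(n+"_lid.npy")|np.load(n+"_tongue.npy"); m=cv2.erode(m.astype(np.uint8),np.ones((3,3)))>0
    p=pts(s,m); p=p[(p[:,0]<515)&(p[:,2]>70)&(p[:,0]>470)]
    # x = a+b*y+c*z
    M=np.c_[np.ones(len(p)),p[:,1]+230,p[:,2]-58]; c=np.linalg.lstsq(M,p[:,0],rcond=None)[0]
    print(n,len(p),"x@hinge",c[0],"dx/dy",c[1],"dx/dz",c[2],"zmax",np.percentile(p[:,2],99), "y",np.percentile(p[:,1],[0.5,99.5]))
    q=pts(s)
    for lo,hi in((70,100),(100,160),(155,165),(165,190)):
        k=p[(p[:,2]>lo)&(p[:,2]<hi)]
        print(lo,hi,np.median(k,axis=0).round(1),np.percentile(k[:,1],[1,99]).round(1)) if len(k) else 0
    k=q[(q[:,0]>506)&(q[:,0]<640)&(q[:,1]>-330)&(q[:,1]<-130)]
    print("behind",k[:,2].max(), [(x,(k[(k[:,0]>x)&(k[:,0]<x+20)][:,2].max().round()) if ((k[:,0]>x)&(k[:,0]<x+20)).any() else None) for x in range(506,640,20)])
    k=q[(q[:,0]>400)&(q[:,0]<520)&(q[:,1]>-130)&(q[:,1]<500)]; print("path max z",k[:,2].max())
    k=q[(q[:,2]>52)&(q[:,2]<62)&(q[:,1]>-310)&(q[:,1]<-145)&(q[:,0]>355)&(q[:,0]<480)]
    f=[k[abs(k[:,1]-y)<8][:,0].min().round(1) for y in(-285,-255,-230,-205,-175)]
    print("front x at y",f, "rim y", np.percentile(k[:,1],[.5,99.5]))
E
```

```text
scene 3917 x@hinge 493.6130895738454 dx/dy -0.0434256166672835 dx/dz 0.019963604264476693 zmax 184.11667594830973 y [-298.79559254 -154.82596256]
70 100 [ 493.4 -230.    85.3] [-298.6 -156.2]
100 160 [ 495.8 -229.8  130.6] [-298.3 -155.1]
155 165 [ 497.4 -229.1  159.8] [-297.3 -156.8]
165 190 [ 493.3 -229.8  175. ] [-288.  -166.2]
behind 438.95703769752555 [(506, np.float64(20.0)), (526, np.float64(22.0)), (546, np.float64(21.0)), (566, np.float64(19.0)), (586, np.float64(396.0)), (606, np.float64(439.0)), (626, np.float64(438.0))]
path max z 173.42519939521873
front x at y [np.float64(368.6), np.float64(366.5), np.float64(366.7), np.float64(366.1), np.float64(363.3)] rim y [-305.88721543 -155.18466538]
top 881 x@hinge 496.2862207365888 dx/dy -0.042826008329267126 dx/dz -0.006608861395333102 zmax 187.75197214754232 y [-294.72507115 -153.9510602 ]
70 100 [ 494.9 -226.4   86.4] [-292.3 -154.5]
100 160 [ 496.7 -222.7  126.9] [-294.6 -154.3]
155 165 [ 495.7 -159.3  159.6] [-163.6 -154.3]
165 190 [ 493.1 -224.9  184.6] [-287.9 -162.1]
behind 493.8042578373904 [(506, np.float64(2.0)), (526, np.float64(23.0)), (546, np.float64(25.0)), (566, np.float64(79.0)), (586, np.float64(494.0)), (606, np.float64(489.0)), (626, np.float64(458.0))]
path max z 175.14005859578918
front x at y [np.float64(373.5), np.float64(372.1), np.float64(370.9), np.float64(369.7), np.float64(368.4)] rim y [-304.323905   -153.52242964]
```

```bash
python3 -m jog '-1 -10 -10.5 -2.5 0 0 -6; -1 -14 -15 -2.5 0 0 -10; -1 -18 -19 -2.5 0 0 -14; -1 -23 -24 -2.5 0 0 -18; -1 -27 -28.5 -2.5 0 0 -22; -1 -32 -33.5 -2.5 0 0 -25; -1 -36 -38 -2.5 0 0 -28; -1 -40 -42 -2.5 0 0 -28; -1 -43 -44.6 -2.5 0 0 -28; -1 -43 -44.6 -2.5 0 0 -28; -1 -43 -44.6 -2.5 0 0 -28' 20; python3 -c "
from cell import status as s;r=s.read_state();print(r['joint_pos'])"
```

```text
time: 2.48
tool_pos: [477.1, -6.0, 256.5]
eef_rot: [0.001, -0.017, 1.0, -0.002]
wrist_force: [-0.4, 0.3, 0.1]
grip_width: 0.2
grasp_force: 0.0
[-0.05431321  0.31919059  0.025638    1.86958411 -0.00610993  0.95162056
  1.57898738]
```

```bash
python3 -m jog '-1 -2 -6 0 0 0 0; -1 -3 -12 0 0 0 0; -1 -4.3 -18 0 0 0 0; -1 -4.3 -22.4 0 0 0 0; -1 -4.3 -22.4 0 0 0 0; -1 -4.3 -22.4 4 0 0 0; -1 -4.3 -22.4 7.6 0 0 0; -1 -4.3 -22.4 7.6 0 0 0; -1 -4.3 -22.4 7.6 0 0 0'; cat >> h.py <<'E'
def view(name,out,box):
    s=cams.snapshot(name); l,t,r,b=box; im=cv2.resize(s["color"][t:b,l:r],None,fx=600/(r-l),fy=600/(r-l),interpolation=cv2.INTER_CUBIC)
    cv2.imwrite("pics/"+out,im[:,:,::-1]); return s
def prof(s,y=-229,w=70,xr=(360,510),zmin=52):
    p=pts(s); return p[(abs(p[:,1]-y)<w)&(p[:,0]>xr[0])&(p[:,0]<xr[1])&(p[:,2]>zmin)]
E
python3 -c "
from h import *
view('scene','b.png',(280,110,420,280))"
```

```text
time: 3.6
tool_pos: [530.4, -220.8, 181.7]
eef_rot: [0.001, -0.024, 1.0, -0.0]
wrist_force: [0.2, -0.8, 0.4]
grip_width: 0.1
grasp_force: 0.0
```

View pics/b.png

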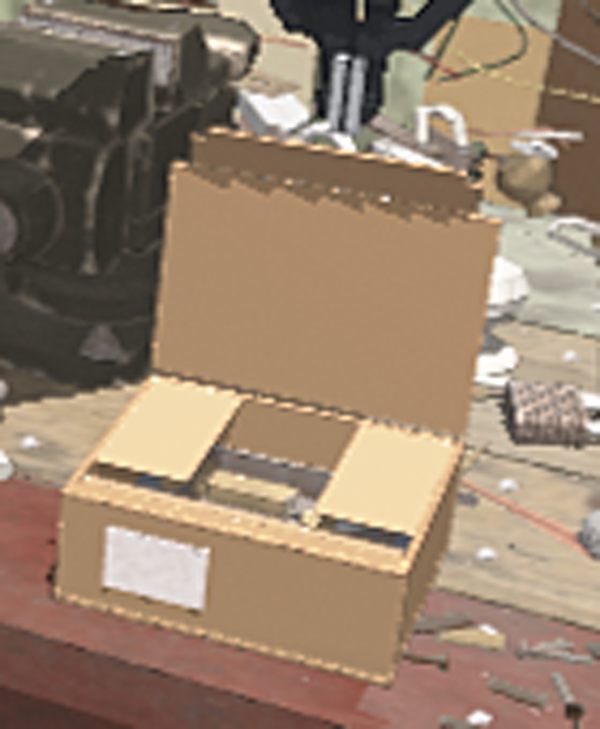

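The gripper stands behind the lid, at (345,80), and the tongue at (330,170) is slightly folded. Now I'll sweep the tongue over.

```bash
python3 -m jog '-1 1.2 -.5 -.4 0 0 0; -1 2.3 -.6 -.4 0 0 0; -1 2.9 -.6 -.2 0 0 0; -1 3.4 -.6 .1 0 0 0; -1 3.7 -.6 .5 0 0 0; -1 3.9 -.6 .9 0 0 0; -1 4.2 -.6 1.2 0 0 0; -1 4.8 -.6 1.3 0 0 0; -1 5.3 -.6 1.5 0 0 0; -1 5.3 -.6 1.8 0 0 0; -1 5.3 -.6 1.9 0 0 0'
python3 -c "
from h import *
s=view('scene','c.png',(280,110,420,280))"
```

```text
time: 5.03
tool_pos: [478.3, -230.4, 164.8]
eef_rot: [0.003, -0.023, 1.0, -0.001]
wrist_force: [-3.0, 3.6, 20.6]
grip_width: -0.2
grasp_force: 10.9
```

View pics/c.png

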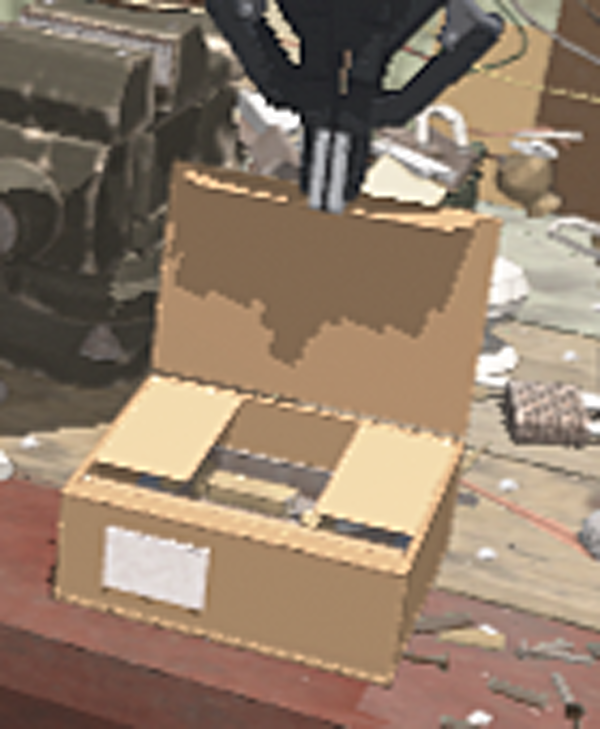

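The tongue at (330,195) is folded roughly level and the finger is pressing near the crease at 20 N. Next I'll press closer to the tongue's edge to reach the stop.

```bash
python3 -m jog '-1 0 0 -.8 0 0 0; -1 .9 0 -.8 0 0 0; -1 .9 0 -.3 0 0 0; -1 .9 0 0 0 0 0; -1 .9 0 .2 0 0 0; -1 .9 0 .4 0 0 0; -1 .9 0 .4 0 0 0'
python3 - <<'E'
from h import *
s=view('scene','d.png',(280,110,420,280)); p=prof(s,zmin=70)
for lo in range(70,180,15):
    k=p[(p[:,2]>=lo)&(p[:,2]<lo+15)&(abs(p[:,1]+229)>35)]; print(lo,len(k),np.percentile(k[:,0],[5,50,95]).round(1) if len(k) else '')
E
```

```text
time: 5.95
tool_pos: [467.3, -230.5, 157.0]
eef_rot: [-0.0, -0.023, 1.0, 0.0]
wrist_force: [-0.2, -0.5, -0.3]
grip_width: -0.1
grasp_force: 0.3
70 254 [488.9 493.6 497.7]
85 249 [490.1 495.2 498.2]
100 249 [491.  496.1 500.3]
115 267 [492.7 497.2 501.4]
130 266 [493.7 498.4 502.5]
145 181 [494.5 499.8 504.1]
160 176 [476.6 487.9 502.5]
175 0
```

View pics/d.png

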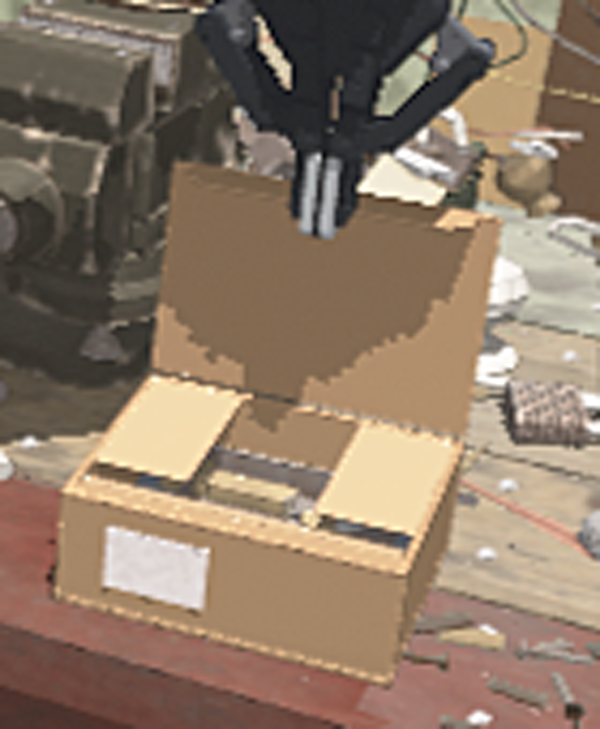

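```bash
python3 - <<'E'
from h import *
for n in("scene","top"):
    s=cams.snapshot(n); p=prof(s,zmin=70,w=62); p=p[abs(p[:,1]+229)>25]; p[:,0]+=.043*(p[:,1]+229)
    k=p[(p[:,2]>75)&(p[:,2]<155)]
    if len(k)>50: print(n,"lid dx/dz",np.polyfit(k[:,2]-58.5,k[:,0],1))
    k=p[p[:,2]>156]
    for x in range(468,508,4):
        j=k[(k[:,0]>=x)&(k[:,0]<x+4)]; print(x,len(j),np.median(j[:,2]).round(1) if len(j) else '')
E
```

```text
scene lid dx/dz [8.30266965e-02 4.91735226e+02]
468 60 300.0
472 48 229.3
476 64 164.9
480 37 164.9
484 38 165.0
488 32 164.8
492 24 164.6
496 25 164.5
500 9 164.3
504 0 
468 320 482.1
472 294 484.4
476 280 483.7
480 214 485.2
484 182 483.5
488 142 481.7
492 108 483.8
496 107 480.0
500 93 471.0
504 36 478.8
```

```bash
python3 -m jog '-1 0 0 -1.6 0 0 0; -1 -.8 0 -1.6 0 0 0; -1 -.8 0 -.9 0 0 0; -1 -.8 0 -.6 0 0 0; -1 -.8 0 -.4 0 0 0; -1 -.8 0 -.4 0 0 0'
python3 -m jog '-1 0 0 -3 0 0 0; -1 -3 0 -3.5 0 0 0; -1 -6.2 0 -3.5 0 0 0; -1 -6.2 0 -3 0 0 0; -1 -6.2 0 -.5 0 0 0; -1 -6.2 0 .3 0 0 0; -1 -6.2 0 .3 0 0 0'
python3 - <<'E'
from h import *
s=view('scene','e.png',(280,110,420,280)); p=prof(s,zmin=70,w=62); p[:,0]+=.043*(p[:,1]+229)
k=p[(p[:,2]>75)&(p[:,2]<155)]; print("lid dx/dz",np.polyfit(k[:,2]-58.5,k[:,0],1))
k=p[p[:,2]>156]
for x in range(468,508,4):
        j=k[(k[:,0]>=x)&(k[:,0]<x+4)]; print(x,len(j),np.median(j[:,2]).round(1) if len(j) else '')
E
```

```text
time: 6.85
tool_pos: [478.2, -230.2, 165.0]
eef_rot: [0.003, -0.023, 1.0, -0.001]
wrist_force: [-3.5, 2.9, 22.2]
grip_width: 0.1
grasp_force: 11.4
time: 7.72
tool_pos: [536.3, -227.4, 157.4]
eef_rot: [-0.001, -0.023, 1.0, 0.0]
wrist_force: [0.4, -0.0, -0.2]
grip_width: -0.1
grasp_force: 0.0
lid dx/dz [8.65579055e-02 4.91974798e+02]
468 0 
472 2 164.8
476 63 164.4
480 66 164.7
484 61 165.0
488 82 165.3
492 81 165.5
496 399 315.0
500 877 362.5
504 848 371.5
```

View pics/e.png

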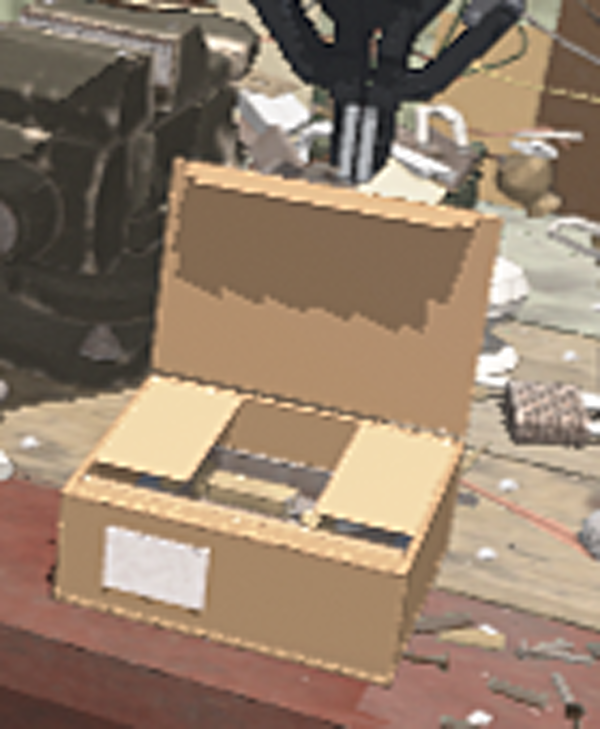

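The tongue is now at its stop, seen edge-on as the light rim at (330,195), and the finger waits behind the lid at (355,150). Now I'll fold the lid over.

```bash
python3 -m jog '-1 2.1 0 .5 0 0 0; -1 3.7 0 .7 0 0 0; -1 5 0 .9 0 0 0; -1 6.4 0 1.3 0 0 0; -1 7.6 0 1.8 0 0 0; -1 8.8 0 2.6 0 0 0; -1 9.8 0 3.5 0 0 0; -1 10.7 0 4.6 0 0 0; -1 11.3 0 5.6 0 0 0; -1 11.8 0 6.6 0 0 0; -1 11.8 0 6.6 0 0 0'
python3 - <<'E'
from h import *
s=view('scene','f.png',(280,110,420,280)); 
for n in("scene","top"):
    s=cams.snapshot(n); p=prof(s,zmin=50,w=70); p=p[(p[:,2]<140)&(abs(p[:,1]+231)>30)]; p[:,0]+=.043*(p[:,1]+231)
    for x in range(364,500,10):
        j=p[(p[:,0]>=x)&(p[:,0]<x+10)]; print(x,len(j),np.percentile(j[:,2],[10,50,90]).round(1) if len(j) else '')
E
```

```text
time: 9.15
tool_pos: [418.5, -232.3, 91.2]
eef_rot: [-0.001, -0.023, 1.0, 0.001]
wrist_force: [0.4, 0.3, 0.3]
grip_width: -0.1
grasp_force: 0.0
364 187 [51.  54.6 56.8]
374 84 [55.3 56.3 57.3]
384 567 [54.1 82.4 92.8]
394 116 [55.3 91.6 94.5]
404 140 [55.5 56.8 90.9]
414 73 [56.  84.9 87.5]
424 53 [56.1 82.2 84. ]
434 48 [56.1 78.3 80.5]
444 52 [56.  74.3 76.9]
454 41 [56.5 70.9 73.5]
464 37 [62.5 67.5 69.8]
474 30 [63.1 64.4 66.3]
484 21 [60.1 61.3 62.3]
494 0 
364 68 [53.8 56.1 58. ]
374 173 [54.  56.5 58.7]
384 144 [51.  79.3 90. ]
394 114 [91.9 93.7 95.9]
404 110 [87.9 90.4 92.3]
414 78 [84.5 86.9 89. ]
424 72 [81.1 83.6 84.8]
434 74 [77.5 79.4 82.2]
444 90 [74.  76.2 79.2]
454 96 [70.1 72.8 74.6]
464 92 [66.4 69.  71.4]
474 96 [63.3 65.3 67.5]
484 108 [58.9 61.5 63.8]
494 30 [54.8 56.8 58.7]
```

View pics/f.png

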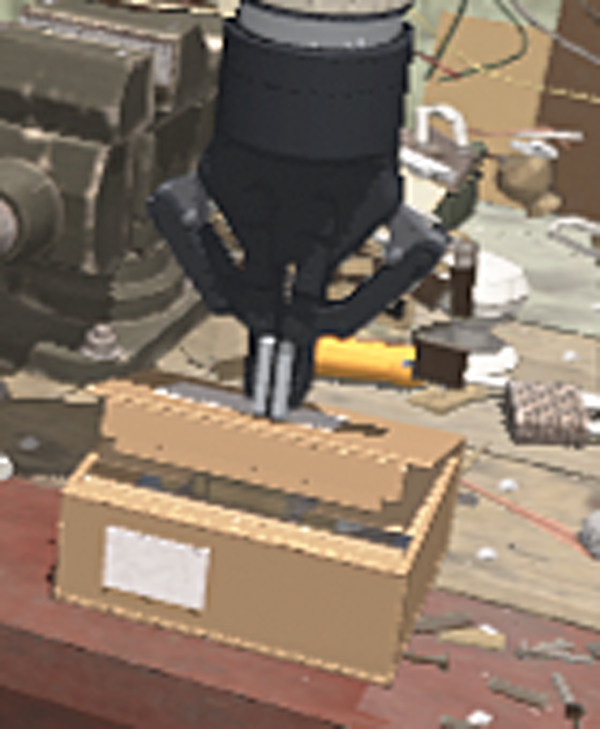

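The lid is down to about 0.35 rad and the tongue hangs steeply, its edge at about (250,480), heading for the slot. Now I'll press the front edge down.

```bash
python3 -m jog '-1 1 0 .6 0 0 0; -1 1.3 0 1.1 0 0 0; -1 1.5 0 1.6 0 0 0; -1 1.5 0 2.0 0 0 0; -1 1.5 0 2.4 0 0 0; -1 1.5 0 2.7 0 0 0; -1 1.5 0 3 0 0 0; -1 1.5 0 3.2 0 0 0; -1 1.5 0 3.4 0 0 0; -1 1.5 0 3.4 0 0 0'
python3 -c "
from h import *
s=view('scene','g.png',(280,110,420,280))"
```

```text
time: 10.55
tool_pos: [403.8, -233.5, 59.5]
eef_rot: [-0.0, -0.023, 1.0, 0.0]
wrist_force: [-4.6, 0.8, 15.9]
grip_width: -0.2
grasp_force: 7.7
```

View pics/g.png

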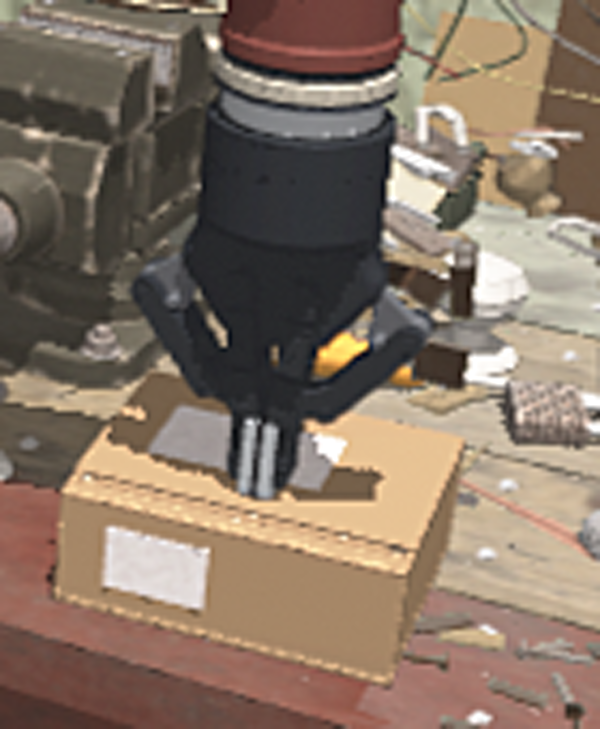

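The lid lies flat, with its front edge at about (250,520) and the tongue out of sight in the slot. Next I'll retreat and check that it holds.

```bash
python3 -m jog '-1 0 0 -1 0 0 0; -1 0 0 -4 0 0 0; -1 0 0 -9 0 0 0; -1 0 0 -14 0 0 0; -1 0 0 -14 0 0 0; -1 0 0 -14 0 0 0; -1 0 0 -14 0 0 0; -1 0 0 -14 0 0 0'
python3 - <<'E'
from h import *
s=view('scene','h.png',(180,130,420,280)); 
p=prof(s,zmin=50,w=70); p=p[(p[:,2]<140)]; p[:,0]+=.043*(p[:,1]+231)
for x in range(364,500,15):
    j=p[(p[:,0]>=x)&(p[:,0]<x+15)]; print(x,len(j),np.percentile(j[:,2],[10,50,90]).round(1) if len(j) else '')
for l in ("mailer","tin_tray","cylinder","brass_padlock"):
    for r in models.trace("scene",l)[:1]: print(l,r["bbox"])
E
```

```text
time: 11.6
tool_pos: [404.0, -233.0, 197.1]
eef_rot: [-0.001, -0.023, 1.0, 0.001]
wrist_force: [0.8, -0.3, -0.1]
grip_width: -0.1
grasp_force: 0.0
364 451 [51.  55.5 57.1]
379 558 [55.7 60.5 64. ]
394 291 [62.  62.9 63.9]
409 285 [61.7 62.7 63.4]
424 259 [60.9 62.  63. ]
439 252 [60.7 61.6 62.6]
454 232 [59.8 60.8 61.9]
469 234 [59.  60.1 61. ]
484 113 [58.2 59.4 60.5]
499 0 
mailer [295.0, 198.4, 387.7, 269.1]
tin_tray [222.2, 212.2, 268.0, 239.9]
cylinder [256.6, 202.5, 281.5, 223.2]
brass_padlock [225.7, 175.3, 252.7, 210.5]
```

View pics/h.png

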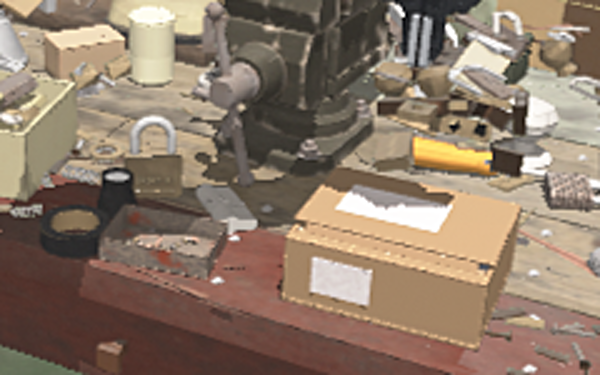

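The lid holds shut by itself at about 0.035 rad (front edge near (380,260)), the mailer is in place and the other items have not moved.

```bash
python3 -c "
from cell import workorder; print(workorder.close_job())"
```

```text
the job is handed in; nothing more can be done
None
```

The mailer is shut and the job is handed in: I pressed the tongue to its stop, folded the lid over and tucked the tongue in, and with the arm clear the lid stayed down at about 0.035 rad (within the tucked range), with no sign that the mailer or anything else on the bench moved.

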